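Park the jar caddy in its bay

TASK

Roll the jar caddy by its push bar: first push it straight ahead on the open bench until all four swivel castors trail straight behind their pivots, then steer it into the parking bay, over the threshold strip and gently home, until its nose bumper bears squarely on the rubber end stop; hold it lightly pressed there for a moment, then let go. Never lift it or jam it hard against the bay, keep its two jars standing in the tray, and leave the other jar, bottle and tin alone.

Things in the scene. Friction and masses are not known exactly. Their poses are not given: they have to be found in the camera images.
- caddy: the jar caddy: open aluminium tray 220 x 150 mm (4 mm walls from 36 to 70 mm above the bench, tray floor at 40 mm) on four small black swivel castors, 0.55 kg without its two jars. Origin on the bench below the tray's middle; +x points to its nose (away from the push bar), z up. The nose wall is at x = +110 mm.
- push_bar (a point): middle of the caddy's dark round push bar, 12 mm thick, 120 mm long across the caddy (along its y), 95 mm above the bench, 122 mm behind the caddy's origin (12 mm clear behind the tray). It is free above and on both sides and can be pinched from above; its ends bend down to the tray.
- nose (a point): middle of the caddy's nose wall (not of the bumper), outer face, 53 mm above the bench, 110 mm ahead of the caddy's origin. The nose carries a black rubber bumper bar, 90 mm wide, 40 to 68 mm above the bench, on two screw studs: its front stands 8 to 24 mm ahead of this wall, screwed out differently each time and not measured, so feel for it. It does not give.
- axle_fl (a point): wheel centre of the front left castor. Each castor (wheel 25 mm in diameter) turns freely all round about an upright pivot; its wheel centre lies 12 mm from the pivot. This pivot: x = +80, y = +55 mm in the caddy's frame; trailing straight, the wheel centre is at x = +68 mm. It starts well askew and straightens in 50 to 80 mm of straight rolling.
- axle_fr (a point): wheel centre of the front right castor, pivot at x = +80, y = -55 mm in the caddy's frame; trailing straight at x = +68 mm
- axle_rl (a point): wheel centre of the rear left castor, pivot at x = -80, y = +55 mm in the caddy's frame; trailing straight at x = -92 mm
- axle_rr (a point): wheel centre of the rear right castor, pivot at x = -80, y = -55 mm in the caddy's frame; trailing straight at x = -92 mm; it too starts well askew
- bay: the parking bay, screwed to the bench: two steel guide rails 55 mm high, 158 mm apart inside (4 mm spare each side of the caddy), running from the stop back to x = -120 mm, then flaring to a mouth about 200 mm wide at x = -164 mm. Origin on the bench below the middle of the end stop's face; +x is the way in. Rails and strip do not give.
- stop: the black rubber pad of the bay's end stop, firm (gives 1 mm under 10 N), 120 mm wide, from 25 to 80 mm above the bench; same origin and axes as the bay, its face at x = 0. A light press on it is 5 to 9 N.
- load0_center (a point): centre of a lidded jar, 62 mm wide and 95 mm high, standing loose in the caddy's tray
- load1_center (a point): centre of the second jar, the same size, standing loose in the caddy's tray
- big_jar: bystander: amber lidded jar 100 mm wide, 150 mm high, origin under its middle
- white_bottle: bystander: white bottle 68 mm wide, 150 mm high, origin under its middle
- tin: bystander: low tin 72 mm wide, 70 mm high, origin under its middle
- strip (a point): middle of the top of the bay's threshold strip: half-round, 2 mm high, 12 mm wide, from rail to rail, at x = -92 mm in the bay. Rolling the front castors over it takes about 2 N more; when the caddy is home it lies between front and rear castors.
Mind the look-alikes: they are no part of the job. What is shaped like the part that bears load1_center but pink or red is not meant.

How it is judged:
By the outcome, as a careful person would: the job done as asked, in the order asked, and still so for the second after the job is handed in, with the robot touching nothing.
It also fails if it takes over 58 s, if anything falls off the work surface, if the arm or the gripper's body presses on something with over 40 N, if the wrist force passes 120 N, or if a joint passes its speed limit or range.

ROBOT

A 6-joint arm with a two-finger parallel gripper is mounted at the origin on the work surface. World frame = base frame: x ahead of the robot, y to its left, z up, the work surface at z = 0. Lengths are in m, angles in rad, forces in N, time in s.
With the tool pointing down it reaches from about 0.375 to 0.9 m from the base axis. Payload 3.1 kg.
Tool frame: the origin (TCP) lies between the finger pads; the fingertips stand 22 mm ahead of it and the grasp point (between the pads) lies 3 mm ahead of it; z points along the fingers, y is the line along which they close (so a half turn about z gives the same grasp; the last joint's range is limited). The gripper opens to 87 mm and grips with 3 to 60 N. Pads are 19 mm wide; open, the fingers measure 117 mm over their backs; the gripper's body (75 mm by 190 mm) begins 51 mm behind the grasp point.
Start: joints at [1.026, 0.527, 1.433, -0, 1.181, -0.178], TCP at [0.224, 0.583, 0.245] pointing down, gripper open.
Joint ranges: [-3.08, 3.08], [-0.75, 2.2], [0.22, 2.44], [-1.43, 4.57], [0, 2.65], [-2.85, 2.85]. Speed limits (rad/s): [2.79, 2.79, 3.14, 3.14, 3.14, 3.14].

INTERFACE

Orientations are given as a unit quaternion [x, y, z, w].
In Python, from rig import get_obs, camera, get_calibration, hand_in, cut_out gives the robot as it stands.
- The arm moves only by the shell command python3 -m inch 'ROWS' [OPENING] [FORCE]. ROWS is JSON, one flat list of numbers, 6 for each row, row after row: the shift along the tool's x, y, z scaled (see below), then the turn, a rotation vector about the tool's x, y, z scaled (see below). A call has 1 to 20 rows; each row is the pose to reach, as a shift and turn from the pose commanded when the call began, along the tool's axes at that moment; what a row does not reach only later rows make up. The controller multiplies each number of a shift by 0.08 m and each number of a turn by 90 degrees. A row lasts 1/12 s, in which the tool goes at most 41.7 mm and 7.16 degrees, less where a joint would pass 70% of its speed; a pose out of reach is approached as far as the arm can. A call with a number of a shift or a turn outside -1 to 1 is refused whole. A call with a gripper value outside its range is refused whole. OPENING is the finger opening in mm, from 0 to 87, set as the call begins (- or left out, the last holds). The fingers move at their own pace and stop on an object; FORCE is the grip in N (left out, the last holds). Time passes only in rows, so rows that repeat a pose let the fingers close. It gives the time, the measured TCP pose, the force, the opening and the grip force at its end, in the units of the state.
- get_obs(): the state, without advancing time (a new reading comes with each control period).
- camera(name): name is "scene" or "top"; returns the picture (400x640x3 uint8, red, green, blue); there is no depth.
- get_calibration(name): a dict with "vertical_fov" (degrees; the focal length in pixels is half the picture's height over the tangent of half this angle, whatever the lens; pixels are square), "cx", "cy" (the principal point, pixels), "T" (4x4, takes a point from camera to world coordinates). Camera axes: x right, y down, z forward; pixel columns grow to the right and rows downward; lengths in m; the calibration is good to about 2 mm. A picture is of the moment at which its call begins. get_calibration takes no time and is no camera call.
- hand_in(): hands the job in; it is judged then, once.
Trained networks look in the newest picture that a camera, given by its name, has taken for a name from the list of things; names that differ only in an ending like _2 or _b are one class to them, and where a whole thing is asked for, a point or a joint stands for the part that bears it (a point fixed in the world has none). Each returns a list of dicts, best first, with "conf" (0 to 1); they miss things now and then, are a little off and sometimes report something else, mostly with a low value. They report only what shows in the picture. A call takes as long as a camera call. They do not tell look-alikes from the thing itself.
- cut_out(camera, thing): "region" (400x640 bool, what is visible of it) and "bbox" ([left, top, right, bottom] in pixels, round what is visible of it).
The state is a dict: "time": time; "q": joint angles; "joint_velocities": joint speeds; "joint_torque": joint torques, N m; "position": TCP position; "tool_rot": TCP orientation; "ft_force": force on the tool from outside, world axes, zero at the start; "moment": the same for the moment, N m; "grip_width": finger opening in m; "grip_force": force on a finger pad.
Only numpy, scipy, OpenCV 4.12 (cv2) and the standard library are available. Lean on these libraries where they do the work, as an engineer would, in place of code of your own. Each camera call takes 0.05 s, during which the arm holds its last target. There are 200 camera calls.

## Working session

There is one attempt and no reset: what is moved stays moved. The work goes in short steps, Python scripts to look and compute and a shell command to move; the robot and the scene stay as the last step left them, time stands still between calls to the robot, and variables do not carry over. Pictures are saved under pics/ and viewed, at most 10 in all, crops included, and the job is handed in when it is done.

```bash
mkdir -p pics; ls
python3 - <<'E'
from rig import *
import cv2,numpy as np
for n in("scene","top"):
    im=camera(n); cv2.imwrite(f"pics/{n}0.png",im[:,:,::-1]); c=get_calibration(n); print(n,c["vertical_fov"],c["cx"],c["cy"],np.round(c["T"],4).tolist(), {k:v for k,v in c.items() if k not in("T",)})
print(get_obs())
E
```

```text
pics
scene 52.616019048122936 313.01508332109955 196.9137712179231 [[0.6496, 0.5713, -0.5016, 1.0949], [0.7602, -0.4805, 0.4373, -0.4584], [0.0088, -0.6654, -0.7464, 0.8624], [0.0, 0.0, 0.0, 1.0]] {'vertical_fov': 52.616019048122936, 'cx': 313.01508332109955, 'cy': 196.9137712179231}
top 53.570944971557545 321.9567071525312 201.44552247188955 [[-0.0273, -0.9961, 0.084, 0.4899], [-0.9995, 0.0286, 0.0139, -0.0058], [-0.0162, -0.0836, -0.9964, 1.2011], [0.0, 0.0, 0.0, 1.0]] {'vertical_fov': 53.570944971557545, 'cx': 321.9567071525312, 'cy': 201.44552247188955}
{'time': 0.1, 'q': array([ 1.02550701e+00,  5.28357047e-01,  1.43374391e+00, -1.27866028e-05,
        1.18139660e+00, -1.78458574e-01]), 'joint_velocities': array([-0.00040563, -0.00272685, -0.00258224,  0.00141956, -0.0011596 ,
       -0.00119538]), 'joint_torque': array([-1.64616029e-05, -4.40983629e+01, -1.77149016e+01,  6.34777662e-02,
        5.32629818e-02, -6.67643963e-05]), 'position': array([0.22379691, 0.58291506, 0.243689  ]), 'tool_rot': array([ 1.82386242e-01,  9.83226501e-01, -8.92859235e-04, -3.31664541e-04]), 'ft_force': array([ 0.24268559, -0.48428283, -0.34332893]), 'moment': array([-0.03917609, -0.01175037,  0.05440946]), 'grip_force': 0.0, 'grip_width': 0.08697578122231095}
```

View pics/scene0.png

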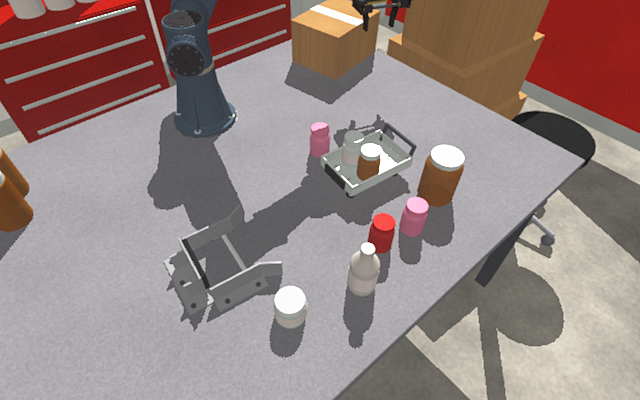

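View pics/top0.png

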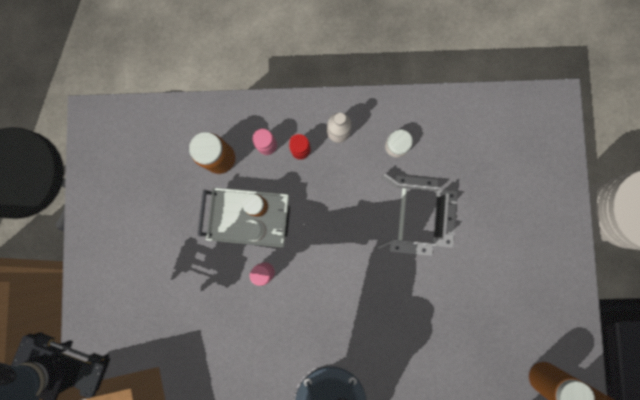

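```bash
cat > h.py <<'E'
from rig import *
import cv2,numpy as np
from scipy.spatial.transform import Rotation as R
def ray(cam,uv,z):
    c=get_calibration(cam);f=200/np.tan(np.radians(c["vertical_fov"]/2));T=np.array(c["T"])
    d=T[:3,:3]@np.array([(uv[0]-c["cx"])/f,(uv[1]-c["cy"])/f,1]);o=T[:3,3]
    return o+d*(z-o[2])/d[2]
def proj(cam,p):
    c=get_calibration(cam);f=200/np.tan(np.radians(c["vertical_fov"]/2));T=np.array(c["T"])
    q=T[:3,:3].T@(np.array(p)-T[:3,3]);return np.array([c["cx"]+f*q[0]/q[2],c["cy"]+f*q[1]/q[2]])
E
python3 - <<'E'
from h import *
camera("top");camera("scene")
for cam in("top","scene"):
  for t in("caddy","push_bar","bay","stop","load0_center","axle_fl","big_jar","white_bottle","tin"):
    for r in cut_out(cam,t)[:4]:
        m=r["region"];ys,xs=np.nonzero(m);rc=cv2.minAreaRect(np.c_[xs,ys].astype(np.float32))
        print(cam,t,round(r["conf"],2),np.round(r["bbox"]).tolist(),m.sum(),np.round(rc[0],1),np.round(rc[1],1),round(rc[2],1))
E
```

```text
top caddy 0.66 [196.0, 191.0, 291.0, 246.0] 3493 [243.9 216.7] [90.8 53.2] 5.4
top push_bar 0.7 [197.0, 188.0, 287.0, 249.0] 3553 [243.4 216.7] [90.2 53.5] 5.6
top bay 0.72 [380.0, 174.0, 456.0, 258.0] 2446 [416.7 215.6] [75.9 76.6] 4.9
top stop 0.82 [428.0, 195.0, 443.0, 238.0] 316 [438.5 216.5] [ 8.4 41.2] 2.4
top load0_center 0.91 [242.0, 218.0, 263.0, 240.0] 456 [252.7 230.1] [25.7 21.6] 14.0
top big_jar 0.62 [190.0, 132.0, 237.0, 174.0] 1386 [211.4 153.2] [47.7 35.5] 42.0
top big_jar 0.44 [385.0, 172.0, 457.0, 259.0] 2610 [417.8 215.2] [74.7 78.2] 3.7
top white_bottle 0.77 [327.0, 114.0, 348.0, 145.0] 564 [338.  127.5] [29. 22.] 90.0
top tin 0.86 [387.0, 132.0, 412.0, 157.0] 594 [397.8 143.4] [25.  28.6] 26.6
top tin 0.51 [378.0, 173.0, 459.0, 258.0] 2354 [417.  215.6] [75.6 76.1] 5.7
scene caddy 0.79 [318.0, 123.0, 412.0, 195.0] 2382 [370.4 159.2] [49.5 90.6] 63.1
scene caddy 0.3 [183.0, 242.0, 207.0, 286.0] 280 [196.5 262.5] [54.1  5.8] 63.4
scene push_bar 0.86 [320.0, 122.0, 416.0, 197.0] 2695 [370.6 158.4] [52. 93.] 62.4
scene bay 0.96 [164.0, 203.0, 286.0, 316.0] 4998 [220.9 263.7] [ 85.3 105.1] 59.3
scene stop 0.7 [183.0, 239.0, 206.0, 286.0] 260 [196.3 262.6] [54.1  5.4] 63.4
scene load0_center 0.32 [163.0, 203.0, 284.0, 313.0] 4879 [221.1 263.3] [ 85.3 104.7] 59.6
scene axle_fl 0.46 [274.0, 286.0, 304.0, 330.0] 1164 [290.  306.5] [41. 32.] 90.0
scene big_jar 0.95 [418.0, 146.0, 465.0, 207.0] 2104 [440.3 174.3] [39.  62.8] 21.8
scene white_bottle 0.61 [347.0, 241.0, 382.0, 298.0] 1290 [364.4 268.6] [30.6 52.9] 14.0
scene white_bottle 0.23 [165.0, 202.0, 285.0, 315.0] 4777 [221.3 263.2] [ 84.5 105. ] 59.7
scene tin 0.58 [273.0, 285.0, 305.0, 328.0] 1110 [289.5 306. ] [42. 31.] 90.0
```

The scene shows the caddy (scene 368,160; top 244,217) with its bar on the left in the top view. The bay is at top (417,215) with its mouth facing left. Look-alikes, top view: pink jars at (262,274) and (264,140) and a red jar at (300,147) are not meant; the caddy with the amber and clear jars is. I'll check this in a close crop.

Run:
```python
import cv2,numpy as np
im=cv2.imread("pics/top0.png")
a=cv2.resize(im[180:260,185:305],None,fx=5,fy=5,interpolation=cv2.INTER_CUBIC)[:, :600]
b=cv2.resize(im[165:265,375:465],None,fx=4.4,fy=4.4,interpolation=cv2.INTER_CUBIC)
s=cv2.imread("pics/scene0.png")
a=cv2.resize(im[180:255,190:300],None,fx=3.6,fy=3.6,interpolation=cv2.INTER_CUBIC)
b=cv2.resize(im[165:265,375:465],None,fx=2.7,fy=2.7,interpolation=cv2.INTER_CUBIC)
c=cv2.resize(s[115:205,310:420],None,fx=3.6,fy=3.6,interpolation=cv2.INTER_CUBIC)
d=cv2.resize(s[200:320,160:290],None,fx=2.7,fy=2.7,interpolation=cv2.INTER_CUBIC)
o=np.zeros((600,760,3),np.uint8)
for x,(i,j) in((a,(0,0)),(b,(0,400)),(c,(272,0)),(d,(272,400))):
    o[i:i+x.shape[0],j:j+x.shape[1]]=x[:600-i,:760-j]
cv2.imwrite("pics/crop0.png",o)
```

```text
(no output)
```

View pics/crop0.png

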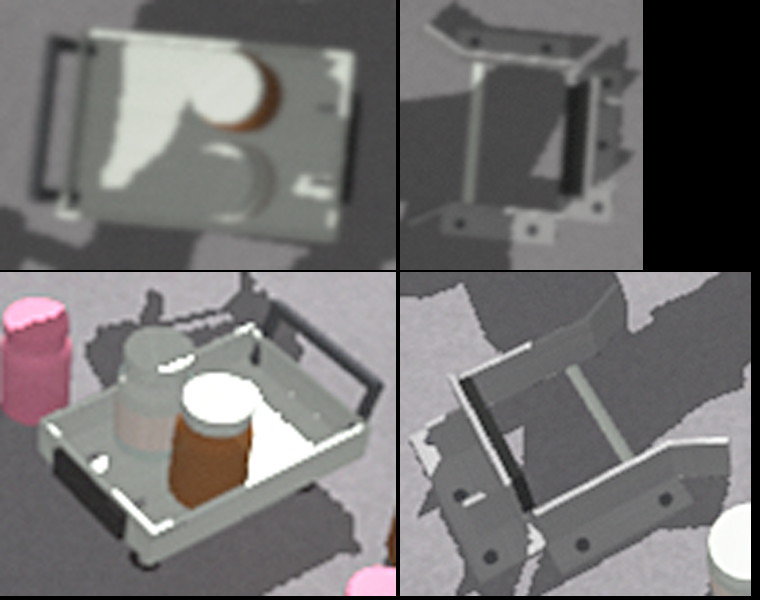

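The crop confirms the caddy: bar at top ≈(203,213), nose bumper at (287,216), an amber jar and a clear jar in the tray. The pink jars stand outside it. Next I fit the poses from hand-picked corners.

```bash
cat >> h.py <<'E'
from scipy.optimize import least_squares
def fit(obs,x0):
    # obs: (cam,uv,local xyz)
    def res(p):
        c,s=np.cos(p[2]),np.sin(p[2])
        return np.concatenate([proj(k,[p[0]+c*l[0]-s*l[1],p[1]+s*l[0]+c*l[1],l[2]])-uv for k,uv,l in obs])
    r=least_squares(res,x0,loss="soft_l1",f_scale=1.5);return r.x,res(r.x).reshape(-1,2)
E
python3 - <<'E'
from h import *
A=lambda u,v:("top",np.array([190+u/3.6,180+v/3.6]))
C=lambda u,v:("scene",np.array([310+u/3.6,115+(v-272)/3.6]))
B=lambda u,v:("top",np.array([375+(u-400)/2.7,165+v/2.7]))
D=lambda u,v:("scene",np.array([160+(u-400)/2.7,200+(v-272)/2.7]))
z=.07
o=[(*A(353,52),(.11,.075,z)),(*A(337,240),(.11,-.075,z)),(*A(88,33),(-.11,.075,z)),(*A(62,215),(-.11,-.075,z)),
(*A(57,40),(-.122,.06,.095)),(*A(37,196),(-.122,-.06,.095)),
(*C(150,530),(.11,.075,z)),(*C(43,430),(.11,-.075,z)),(*C(365,430),(-.11,.075,z)),(*C(255,328),(-.11,-.075,z))]
p,r=fit(o,[.45,.2,-1.6]);print("caddy",p.round(4),np.degrees(p[2]));print(r.round(1).tolist())
o=[(*B(478,64),(-.092,.079,.002)),(*B(469,206),(-.092,-.079,.002)),(*D(630,460),(-.092,.079,.002)),(*D(573,368),(-.092,-.079,.002)),
(*D(668,440),(-.12,.08,.055)),(*D(728,440),(-.164,.1,.055)),(*D(617,285),(-.164,-.1,.055)),(*B(462,52),(-.12,.08,.055)),(*B(427,28),(-.164,.1,.055)),
(*B(567,85),(0,.06,.025)),(*B(560,195),(0,-.06,.025)),(*D(532,510),(0,.06,.08)),(*D(470,377),(0,-.06,.08))]
p,r=fit(o,[.45,-.3,-1.6]);print("bay",p.round(4),np.degrees(p[2]));print(r.round(1).tolist())
E
```

```text
caddy [ 0.5463  0.2228 -1.6925] -96.97042133490943
[[0.8, 0.3], [-0.1, 0.3], [-1.3, -1.5], [-0.2, -0.1], [-0.1, 0.4], [0.4, -0.5], [0.3, 2.1], [-1.5, -2.1], [1.6, -0.7], [-1.4, -0.2]]
bay [ 0.5352 -0.3233 -1.6884] -96.7374178166076
[[0.8, -0.6], [0.3, -1.1], [6.3, 10.2], [-1.1, -0.1], [0.7, 0.4], [-0.9, -2.3], [1.1, 0.9], [0.6, 0.5], [-1.1, 1.3], [-0.2, -0.2], [-0.3, -0.6], [-2.3, -12.5], [-0.2, -0.3]]
```

```bash
python3 -m inch '[-0.5,-0.5,0,0,0,-0.08, -1,-1,0,0,0,-0.156, -1,-1,0,0,0,-0.156, -1,-1,0,0,0,-0.156]' 40 30; python3 -m inch '[-0.5,0,0,0,0,0, -1,0,0,0,0,0, -1,0,0,0,0,0]';  python3 -m inch '[-0.5,0,0,0,0,0, -1,0,0,0,0,0, -1,0,0,0,0,0]'
cat >> h.py <<'E'
def rel(target,yaw=None):
    o=get_obs();r=R.from_quat(o["tool_rot"]);M=r.as_matrix()
    d=M.T@(np.array(target)-o["position"])/.08
    ya=np.degrees(np.arctan2(M[1,1],M[0,1]))
    print("t",round(o["time"],2),"pos",o["position"].round(4),"y-yaw",round(ya,2),"tilt z",M[:,2].round(4),"shift",d.round(3),"turnz",None if yaw is None else round(-(yaw-ya)/90,4),"F",o["ft_force"].round(1),"w",round(o["grip_width"],4),"gf",round(o["grip_force"],1))
E
python3 -c "
from h import *
rel([.561,.344,.2],83.1)"
```

```text
time: 1.43
position: [0.2711, 0.4753, 0.2443]
tool_rot: [0.063, 0.998, -0.002, -0.0]
ft_force: [-0.9, 0.1, 0.6]
grip_width: 0.0683
grip_force: 0.0
time: 1.68
position: [0.3571, 0.4709, 0.2454]
tool_rot: [0.063, 0.998, 0.002, 0.004]
ft_force: [0.4, 1.1, 0.5]
grip_width: 0.0486
grip_force: 0.0
time: 1.93
position: [0.4368, 0.4606, 0.245]
tool_rot: [0.063, 0.998, 0.002, 0.004]
ft_force: [1.2, 0.6, 0.8]
grip_width: 0.041
grip_force: 0.0
t 1.93 pos [0.4368 0.4606 0.245 ] y-yaw 82.75 tilt z [ 0.008   0.0026 -1.    ] shift [-1.719 -1.252  0.571] turnz -0.0039 F [1.2 0.6 0.8] w 0.041 gf 0.0
```

```bash
python3 -m inch '[-0.5,-0.3,0,0,0,-0.004, -0.9,-0.65,0,0,0,-0.004, -0.9,-0.65,0,0,0,-0.004, -0.9,-0.65,0,0,0,-0.004]'; python3 -m inch '[-0.4,-0.3,0.2,0,0,0, -0.82,-0.6,0.57,0,0,0, -0.82,-0.6,0.57,0,0,0, -0.82,-0.6,0.57,0,0,0]' >/dev/null
python3 - <<'E'
from h import *
rel([.561,.344,.098],83.1)
im=camera("scene");cv2.imwrite("pics/s1.png",cv2.resize(im[60:210,290:450,::-1],None,fx=4,fy=4,interpolation=cv2.INTER_CUBIC))
p=get_obs()["position"]
print(proj("scene",p),proj("scene",[.561,.344,.095]))
E
```

```text
time: 2.27
position: [0.4961, 0.3988, 0.2444]
tool_rot: [0.06, 0.998, 0.0, 0.0]
ft_force: [-0.5, 0.4, 0.9]
grip_width: 0.0402
grip_force: 0.0
t 2.6 pos [0.5532 0.3439 0.1964] y-yaw 83.23 tilt z [-0.0044 -0.0015 -1.    ] shift [-0.101  0.015  1.23 ] turnz 0.0015 F [-0.4  0.4  0.2] w 0.04 gf 0.0
[404.40416175 105.25213995] [400.08054201 135.84301476]
```

View pics/s1.png

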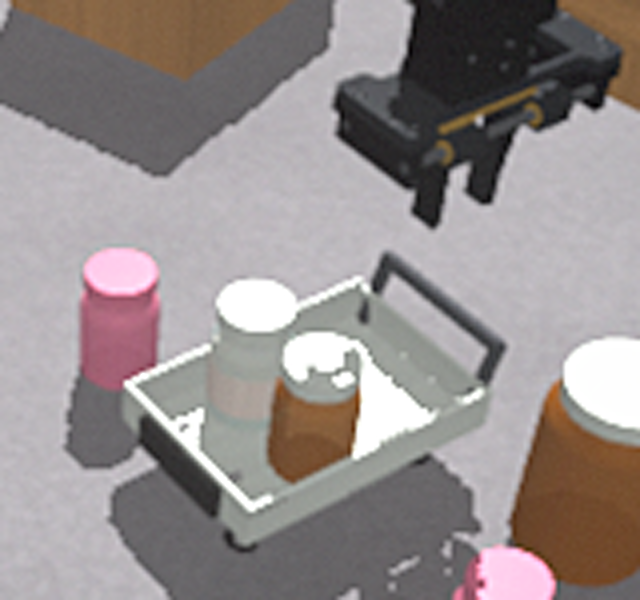

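The gripper hangs over the bar. The projected bar centre (crop 440,303) matches the picture (443,306), so I go down.

```bash
python3 -m inch '[-0.06,0,0.3,0,0,0, -0.1,0.01,0.6,0,0,0, -0.1,0.01,0.8,0,0,0, -0.1,0.01,0.8,0,0,0]' >/dev/null; python3 -m inch '[0,0,0.15,0,0,0, 0,0,0.3,0,0,0, 0,0,0.43,0,0,0, 0,0,0.43,0,0,0, 0,0,0.43,0,0,0]' >/dev/null;python3 -c "
from h import *
rel([.561,.344,.098],83.1)"
```

```text
t 3.4 pos [0.5612 0.345  0.1001] y-yaw 83.39 tilt z [-1.2e-03 -4.0e-04 -1.0e+00] shift [ 0.001 -0.012  0.026] turnz 0.0032 F [ 0.3  0.6 -0.2] w 0.0401 gf 0.0
```

```bash
python3 -m inch '[0,0,0.026,0,0,0, 0,0,0.026,0,0,0, 0,0,0.026,0,0,0, 0,0,0.026,0,0,0, 0,0,0.026,0,0,0, 0,0,0.026,0,0,0, 0,0,0.026,0,0,0, 0,0,0.026,0,0,0]' 0 8;python3 -c "
from h import *
rel([.561,.344,.098],83.1)"
```

```text
time: 4.07
position: [0.5619, 0.3449, 0.0988]
tool_rot: [0.058, 0.998, 0.0, 0.0]
ft_force: [0.2, 0.0, -0.2]
grip_width: 0.0113
grip_force: 8.0
t 4.07 pos [0.5619 0.3449 0.0988] y-yaw 83.38 tilt z [ 5.e-04  1.e-04 -1.e+00] shift [ 0.01  -0.012  0.009] turnz 0.0031 F [ 0.2  0.  -0.2] w 0.0113 gf 8.0
```

```bash
python3 -m inch '[0,0,0,0,0,0, 0,-0.02,0,0,0,0, 0,-0.05,0,0,0,0, 0,-0.09,0,0,0,0, 0,-0.14,0,0,0,0, 0,-0.2,0,0,0,0, 0,-0.26,0,0,0,0, 0,-0.32,0,0,0,0, 0,-0.38,0,0,0,0, 0,-0.44,0,0,0,0, 0,-0.5,0,0,0,0, 0,-0.56,0,0,0,0, 0,-0.62,0,0,0,0, 0,-0.68,0,0,0,0, 0,-0.74,0,0,0,0, 0,-0.8,0,0,0,0, 0,-0.86,0,0,0,0, 0,-0.91,0,0,0,0, 0,-0.96,0,0,0,0, 0,-1,0,0,0,0]' - 30;python3 -c "
from h import *
rel([.561,.344,.098],83.1)"
```

```text
time: 5.73
position: [0.5526, 0.2648, 0.0986]
tool_rot: [0.058, 0.998, -0.0, 0.0]
ft_force: [0.2, 0.3, 6.3]
grip_width: 0.011
grip_force: 30.0
t 5.73 pos [0.5526 0.2648 0.0986] y-yaw 83.38 tilt z [ 2.e-04 -2.e-04 -1.e+00] shift [0.009 0.996 0.008] turnz 0.0031 F [0.2 0.3 6.3] w 0.011 gf 30.0
```

```bash
python3 -m inch '[0,-0.04,0,0,0,0, 0,-0.08,0,0,0,0, 0,-0.12,0,0,0,0, 0,-0.16,0,0,0,0, 0,-0.2,0,0,0,0, 0,-0.24,0,0,0,0, 0,-0.27,0,0,0,0, 0,-0.29,0,0,0,0, 0,-0.3,0,0,0,0, 0,-0.3,0,0,0,0]'
python3 - <<'E'
from h import *
rel([.561,.344,.098],83.1)
im=camera("scene");b=cv2.resize(im[105:285,230:430,::-1],None,fx=3,fy=3,interpolation=cv2.INTER_CUBIC)
cv2.imwrite("pics/s2.png",b)
im=camera("top");b=im[165:265,215:465,::-1];cv2.imwrite("pics/t2.png",cv2.resize(b,None,fx=3.2,fy=3.2,interpolation=cv2.INTER_CUBIC))
E
```

```text
time: 6.57
position: [0.5498, 0.2408, 0.0986]
tool_rot: [0.058, 0.998, -0.0, 0.0]
ft_force: [1.0, -0.1, 5.6]
grip_width: 0.0109
grip_force: 30.0
t 6.57 pos [0.5498 0.2408 0.0986] y-yaw 83.38 tilt z [-0.e+00 -6.e-04 -1.e+00] shift [0.009 1.298 0.007] turnz 0.0031 F [ 1.  -0.1  5.6] w 0.0109 gf 30.0
```

View pics/s2.png

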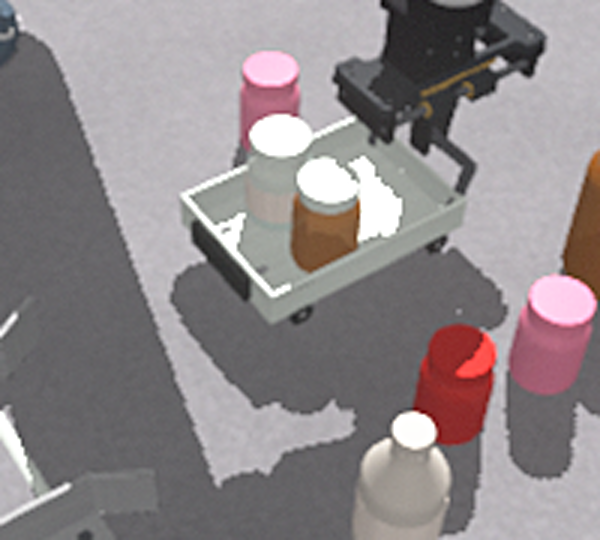

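View pics/t2.png

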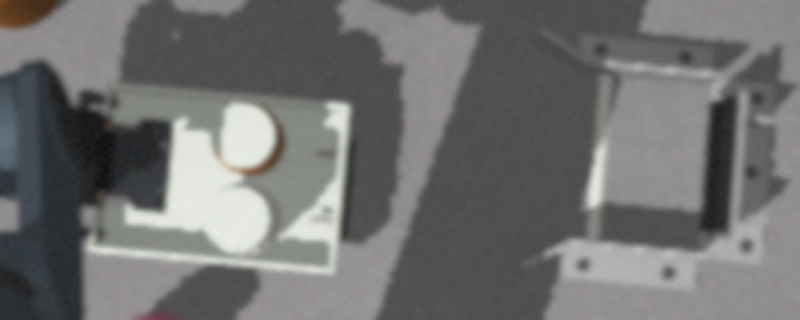

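Castors appear trailing, and the jars stand upright at crop (285,170) and (325,215). I refit both poses from these pictures before steering.

Run:
```python
from h import *
A=lambda u,v:("top",np.array([215+u/3.2,165+v/3.2]))
C=lambda u,v:("scene",np.array([230+u/3,105+v/3]))
D=lambda u,v:("scene",np.array([160+(u-400)/2.7,200+(v-272)/2.7]))
z=.07
o=[(*A(351,102),(.11,.075,z)),(*A(333,271),(.11,-.075,z)),(*A(113,82),(-.11,.075,z)),(*A(90,249),(-.11,-.075,z)),
(*C(275,298),(.11,.075,z)),(*C(182,195),(.11,-.075,z)),(*C(465,203),(-.11,.075,z)),(*C(353,120),(-.11,-.075,z))]
q,r=fit(o,[.53,.12,-1.68]);print("caddy",q.round(4),np.degrees(q[2]));print(r.round(1).tolist())
b=get_obs()["position"];t=q[2];print("from grip", (b[:2]+.122*np.array([np.cos(t),np.sin(t)])).round(4))
o=[(*A(606,78),(-.092,.079,.002)),(*A(595,240),(-.092,-.079,.002)),(*D(573,368),(-.092,-.079,.002)),
(*D(668,440),(-.12,.08,.055)),(*D(728,440),(-.164,.1,.055)),(*D(617,285),(-.164,-.1,.055)),(*A(608,71),(-.12,.08,.055)),(*A(543,32),(-.164,.1,.055)),(*A(522,265),(-.164,-.1,.055)),(*A(567,243),(-.12,-.08,.055)),
(*A(712,96),(0,.06,.025)),(*A(703,231),(0,-.06,.025)),(*D(470,377),(0,-.06,.08))]
p,r=fit(o,[.53,-.3,-1.68]);print("bay",p.round(4),np.degrees(p[2]));print(r.round(1).tolist())
t=p[2];d=q[:2]-p[:2]
print("caddy in bay",np.cos(t)*d[0]+np.sin(t)*d[1],-np.sin(t)*d[0]+np.cos(t)*d[1],np.degrees(q[2]-t))
```

```text
caddy [ 0.5352  0.1196 -1.6875] -96.68612807323629
[[0.1, 0.4], [1.0, 0.1], [-1.6, 0.0], [0.1, -0.0], [-1.2, 1.0], [-0.8, 1.1], [0.6, -0.4], [5.0, -2.4]]
from grip [0.5355 0.1197]
bay [ 0.5339 -0.3237 -1.6949] -97.1089538176159
[[0.6, -1.0], [-0.1, 0.4], [-1.2, -0.3], [0.2, 0.5], [-1.4, -2.1], [1.1, 0.8], [-6.1, -2.2], [-0.3, 1.7], [0.4, -2.3], [2.2, -0.9], [-0.5, 1.7], [-0.7, -0.1], [-0.5, -0.6]]
caddy in bay -0.4400750478905346 -0.05358486559777062 0.42282574437961223
```

```bash
python3 -m inch '[0,-0.03,-0.003,0,0,0, -0.005,-0.08,-0.004,0,0,0, -0.011,-0.14,-0.004,0,0,0, -0.019,-0.19,-0.004,0,0,0, -0.029,-0.24,-0.004,0,0,0, -0.041,-0.285,-0.004,0,0,0, -0.054,-0.333,-0.004,0,0,0, -0.07,-0.38,-0.004,0,0,0, -0.086,-0.428,-0.004,0,0,0, -0.105,-0.475,-0.004,0,0,0, -0.124,-0.523,-0.004,0,0,0, -0.145,-0.57,-0.004,0,0,0, -0.166,-0.618,-0.004,0,0,0, -0.189,-0.665,-0.004,0,0,0, -0.212,-0.713,-0.004,0,0,0, -0.236,-0.76,-0.004,0,0,0, -0.26,-0.808,-0.004,0,0,0, -0.285,-0.855,-0.004,0,0,0, -0.31,-0.903,-0.004,0,0,0, -0.335,-0.95,-0.004,0,0,0]'; python3 -m inch '[-0.025,-0.047,0,0,0,0, -0.05,-0.095,0,0,0,0, -0.075,-0.142,0,0,0,0, -0.099,-0.19,0,0,0,0, -0.123,-0.237,0,0,0,0, -0.146,-0.285,0,0,0,0, -0.169,-0.333,0,0,0,0, -0.19,-0.38,0,0,0,0, -0.211,-0.428,0,0,0,0, -0.23,-0.475,0,0,0,0, -0.249,-0.523,0,0,0,0, -0.265,-0.57,0,0,0.0,0, -0.281,-0.618,0,0,0,0, -0.294,-0.665,0,0,0,0.001, -0.306,-0.713,0,0,0,0.002, -0.316,-0.75,0,0,0,0.003, -0.324,-0.78,0,0,0,0.003, -0.33,-0.8,0,0,0,0.003, -0.335,-0.81,0,0,0,0.003, -0.335,-0.81,0,0,0,0.003]'
python3 - <<'E'
from h import *
rel([.5,0,.098],83.1)
o=get_obs();t=np.radians(-97);p=np.array([.534,-.3235])
d=o["position"][:2]-p;print("bar in bay",np.cos(t)*d[0]+np.sin(t)*d[1],-np.sin(t)*d[0]+np.cos(t)*d[1])
im=camera("top");b=im[165:265,255:465,::-1];cv2.imwrite("pics/t3.png",cv2.resize(b,None,fx=3.8,fy=3.8,interpolation=cv2.INTER_CUBIC))
E
```

```text
time: 8.33
position: [0.5677, 0.1626, 0.0987]
tool_rot: [0.058, 0.998, -0.0, -0.0]
ft_force: [-1.3, 0.0, 3.1]
grip_width: 0.0112
grip_force: 30.1
time: 10.0
position: [0.5868, 0.0952, 0.0988]
tool_rot: [0.06, 0.998, -0.0, 0.0]
ft_force: [0.5, -0.0, 1.6]
grip_width: 0.0114
grip_force: 30.0
t 10.0 pos [0.5868 0.0952 0.0988] y-yaw 83.12 tilt z [ 0.e+00 -4.e-04 -1.e+00] shift [ 0.935 -1.312  0.01 ] turnz 0.0002 F [ 0.5 -0.   1.6] w 0.0114 gf 30.0
bar in bay -0.4220249482445617 0.001404840037755109
```

View pics/t3.png

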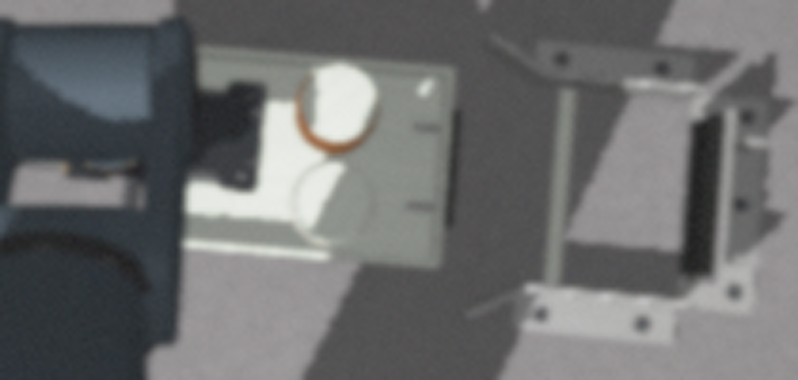

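The caddy is before the mouth: nose corners at crop (456,67) and (440,267), strip ends at (568,90) and (553,283). I check the alignment within this one picture.

Run:
```python
from h import *
A=lambda u,v,z:ray("top",[255+u/3.8,165+v/3.8],z)[:2]
nl,nr=A(456,67,.07),A(440,267,.07);sl,sr=A(568,90,.002),A(553,283,.002);pl,pr=A(697,118,.025),A(683,272,.025);bl,br=A(548,80,.055),A(527,287,.055)
t=np.radians(-97);f=lambda P:np.round([np.cos(t)*(P-np.array([.534,-.3235]))@[1,0]+np.sin(t)*(P-np.array([.534,-.3235]))[1],(P-np.array([.534,-.3235]))@[-np.sin(t),np.cos(t)]],4)
for n,a,b in(("nose",nl,nr),("strip",sl,sr),("pad",pl,pr),("bend",bl,br)):
    e=a-b;print(n,f(a),f(b),"mid",f((a+b)/2),"len",np.hypot(*e),"axis yaw",np.degrees(np.arctan2(e[1],e[0]))-90)
r=A(330,256,.07);print("right edge dir",np.degrees(np.arctan2(*(nr-A(190,245,.07))[::-1])),"left",np.degrees(np.arctan2(*(nl-A(200,48,.07))[::-1])))
```

```text
nose [-0.1908  0.0784] [-0.1901 -0.0727] mid [-0.1904  0.0028] len 0.15115138316619647 axis yaw -96.73089392736993
strip [-0.0931  0.0779] [-0.093  -0.0763] mid [-0.0931  0.0008] len 0.15416643710436587 axis yaw -96.95432860061874
pad [0.0044 0.0622] [ 0.0021 -0.0584] mid [0.0033 0.0019] len 0.12062228350891929 axis yaw -98.09865314769047
bend [-0.1185  0.0771] [-0.1219 -0.0814] mid [-0.1202 -0.0022] len 0.15849963174393808 axis yaw -98.22229158860857
right edge dir -96.58725957231363 left -95.9745305106701
```

```bash
python3 -m inch '[0.003,-0.02,0,0,0,0, 0.007,-0.05,0,0,0,0, 0.011,-0.09,0,0,0,0.0, 0.014,-0.13,0,0,0,0, 0.017,-0.17,0,0,0,0, 0.02,-0.22,0,0,0,0, 0.022,-0.27,0,0,0,0, 0.022,-0.32,0,0,0,0, 0.022,-0.37,0,0,0,0, 0.022,-0.42,0,0,0,0, 0.022,-0.47,0,0,0,0, 0.022,-0.52,0,0,0,0, 0.022,-0.57,0,0,0,0, 0.022,-0.62,0,0,0,0, 0.022,-0.66,0,0,0,0, 0.022,-0.7,0,0,0,0, 0.022,-0.73,0,0,0,0, 0.022,-0.76,0,0,0,0, 0.022,-0.78,0,0,0,0, 0.022,-0.79,0,0,0,0]'; python3 -c "
from h import *
print(get_obs()['moment'].round(3))"
```

```text
time: 11.72
position: [0.5774, 0.0328, 0.0988]
tool_rot: [0.06, 0.998, -0.0, 0.0]
ft_force: [0.3, 0.3, 1.2]
grip_width: 0.0108
grip_force: 30.0
[ 0.04  -0.14   0.078]
```

```bash
python3 -m inch '[0,-0.02,0,0,0,0, 0,-0.05,0,0,0,0, 0,-0.08,0,0,0,0, 0,-0.11,0,0,0,0, 0,-0.14,0,0,0,0, 0,-0.17,0,0,0,0, 0,-0.2,0,0,0,0, 0,-0.23,0,0,0,0, 0,-0.26,0,0,0,0, 0,-0.28,0,0,0,0, 0,-0.3,0,0,0,0, 0,-0.3,0,0,0,0]';python3 -c "
from h import *
print(get_obs()['moment'].round(3))"
```

```text
time: 12.72
position: [0.5745, 0.0087, 0.0988]
tool_rot: [0.06, 0.998, -0.0, -0.0]
ft_force: [-0.3, -1.1, 1.7]
grip_width: 0.0112
grip_force: 30.0
[-0.036 -0.122  0.048]
```

```bash
python3 -m inch '[0,-0.02,0,0,0,0, 0,-0.05,0,0,0,0, 0,-0.08,0,0,0,0, 0,-0.11,0,0,0,0, 0,-0.14,0,0,0,0, 0,-0.17,0,0,0,0, 0,-0.2,0,0,0,0, 0,-0.23,0,0,0,0, 0,-0.26,0,0,0,0, 0,-0.29,0,0,0,0, 0,-0.32,0,0,0,0, 0,-0.35,0,0,0,0, 0,-0.38,0,0,0,0, 0,-0.41,0,0,0,0, 0,-0.44,0,0,0,0, 0,-0.46,0,0,0,0, 0,-0.48,0,0,0,0, 0,-0.5,0,0,0,0, 0,-0.5,0,0,0,0]';python3 -c "
from h import *
print(get_obs()['moment'].round(3))"
```

```text
time: 14.3
position: [0.5697, -0.031, 0.0988]
tool_rot: [0.06, 0.998, -0.0, -0.0]
ft_force: [0.8, -0.7, 1.3]
grip_width: 0.0114
grip_force: 30.0
[-0.044 -0.065  0.134]
```

```bash
python3 -m inch '[0,-0.02,0,0,0,0, 0,-0.04,0,0,0,0, 0,-0.06,0,0,0,0, 0,-0.08,0,0,0,0, 0,-0.1,0,0,0,0, 0,-0.12,0,0,0,0, 0,-0.14,0,0,0,0, 0,-0.16,0,0,0,0, 0,-0.18,0,0,0,0, 0,-0.2,0,0,0,0, 0,-0.22,0,0,0,0, 0,-0.24,0,0,0,0, 0,-0.25,0,0,0,0, 0,-0.25,0,0,0,0]';python3 - <<'E'
from h import *
print(get_obs()['moment'].round(3))
im=camera("top");b=im[165:265,285:465,::-1];cv2.imwrite("pics/t4.png",cv2.resize(b,None,fx=4.4,fy=4.4,interpolation=cv2.INTER_CUBIC))
E
```

```text
time: 15.47
position: [0.5673, -0.051, 0.0988]
tool_rot: [0.06, 0.998, -0.0, -0.0]
ft_force: [-0.2, -2.4, -1.5]
grip_width: 0.0108
grip_force: 30.0
[-0.442  0.063  0.   ]
```

View pics/t4.png

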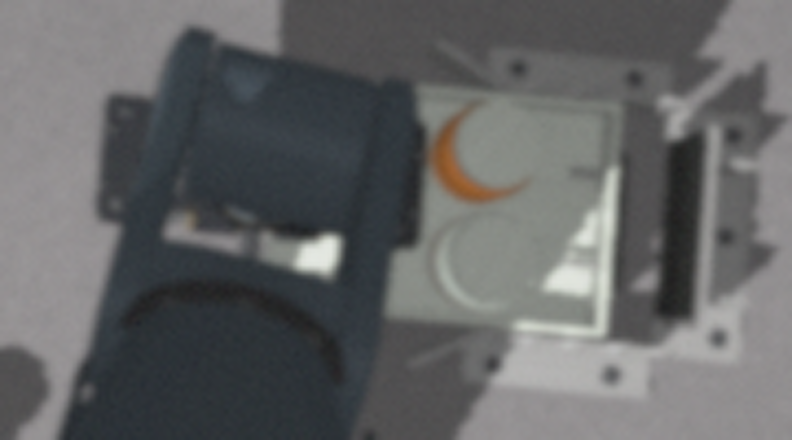

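The caddy sits between the rails with its nose at crop (615,220), clear of the stop at (680,230). I ease on and feel for contact.

```bash
python3 -m inch '[0,-0.01,0,0,0,0, 0,-0.025,0,0,0,0, 0,-0.04,0,0,0,0, 0,-0.055,0,0,0,0, 0,-0.07,0,0,0,0, 0,-0.085,0,0,0,0, 0,-0.1,0,0,0,0, 0,-0.115,0,0,0,0, 0,-0.13,0,0,0,0, 0,-0.145,0,0,0,0, 0,-0.16,0,0,0,0, 0,-0.175,0,0,0,0, 0,-0.185,0,0,0,0, 0,-0.19,0,0,0,0]'; python3 -m inch '[0,-0.008,0,0,0,0, 0,-0.016,0,0,0,0, 0,-0.024,0,0,0,0, 0,-0.032,0,0,0,0, 0,-0.038,0,0,0,0]'
```

```text
time: 16.68
position: [0.5655, -0.0656, 0.0988]
tool_rot: [0.06, 0.998, -0.0, -0.0]
ft_force: [0.2, 0.2, 0.6]
grip_width: 0.011
grip_force: 30.0
time: 17.1
position: [0.5652, -0.0686, 0.0988]
tool_rot: [0.06, 0.998, 0.0, -0.0]
ft_force: [-0.2, 0.5, 1.3]
grip_width: 0.0105
grip_force: 30.0
```

```bash
python3 -m inch '[0,-0.008,0,0,0,0, 0,-0.016,0,0,0,0, 0,-0.024,0,0,0,0, 0,-0.032,0,0,0,0, 0,-0.032,0,0,0,0]'
```

```text
time: 17.52
position: [0.5649, -0.0712, 0.0988]
tool_rot: [0.06, 0.998, -0.0, 0.0]
ft_force: [-0.1, 0.0, 0.8]
grip_width: 0.0111
grip_force: 30.0
```

```bash
python3 -m inch '[0,-0.006,0,0,0,0, 0,-0.012,0,0,0,0, 0,-0.018,0,0,0,0, 0,-0.024,0,0,0,0, 0,-0.024,0,0,0,0]'
```

```text
time: 17.93
position: [0.5646, -0.0731, 0.0988]
tool_rot: [0.06, 0.998, -0.0, 0.0]
ft_force: [0.2, -0.6, 0.8]
grip_width: 0.0111
grip_force: 30.0
```

```bash
python3 -m inch '[0,-0.006,0,0,0,0, 0,-0.012,0,0,0,0, 0,-0.018,0,0,0,0, 0,-0.024,0,0,0,0, 0,-0.024,0,0,0,0]'
```

```text
time: 18.35
position: [0.5644, -0.075, 0.0988]
tool_rot: [0.06, 0.998, -0.0, 0.0]
ft_force: [-0.3, 1.4, 1.2]
grip_width: 0.0109
grip_force: 30.0
```

```bash
python3 -m inch '[0,-0.006,0,0,0,0, 0,-0.012,0,0,0,0, 0,-0.018,0,0,0,0, 0,-0.024,0,0,0,0, 0,-0.024,0,0,0,0]'
```

```text
time: 18.77
position: [0.5642, -0.0769, 0.0988]
tool_rot: [0.06, 0.998, -0.0, 0.0]
ft_force: [-0.5, 0.3, 1.0]
grip_width: 0.0107
grip_force: 30.0
```

```bash
python3 -m inch '[0,-0.006,0,0,0,0, 0,-0.012,0,0,0,0, 0,-0.018,0,0,0,0, 0,-0.018,0,0,0,0]' | grep -A1 -E "posi|ft_"
```

```text
position: [0.564, -0.0783, 0.0988]
tool_rot: [0.06, 0.998, -0.0, 0.0]
ft_force: [-0.3, -0.1, 0.6]
grip_width: 0.0111
```

```bash
python3 -m inch '[0,-0.005,0,0,0,0, 0,-0.01,0,0,0,0, 0,-0.01,0,0,0,0]' | grep -E "posi|ft_"
```

```text
position: [0.5639, -0.0791, 0.0988]
ft_force: [0.0, 0.4, 1.1]
```

```bash
python3 -m inch '[0,-0.006,0,0,0,0, 0,-0.012,0,0,0,0, 0,-0.012,0,0,0,0]' | grep -E "posi|ft_"
```

```text
position: [0.5638, -0.08, 0.0988]
ft_force: [0.5, 0.6, 0.6]
```

```bash
python3 -m inch '[0,-0.006,0,0,0,0, 0,-0.012,0,0,0,0, 0,-0.012,0,0,0,0]' | grep -E "posi|ft_"
```

```text
position: [0.5637, -0.081, 0.0988]
ft_force: [-0.7, 0.6, 1.4]
```

```bash
python3 -m inch '[0,-0.006,0,0,0,0, 0,-0.012,0,0,0,0, 0,-0.012,0,0,0,0]' | grep -E "posi|ft_"
```

```text
position: [0.5636, -0.0819, 0.0988]
ft_force: [-0.6, -0.2, 1.4]
```

```bash
python3 -m inch '[0,-0.006,0,0,0,0, 0,-0.012,0,0,0,0, 0,-0.012,0,0,0,0]' | grep -E "posi|ft_"
```

```text
position: [0.5635, -0.0829, 0.0988]
ft_force: [-0.5, 0.1, 1.8]
```

```bash
python3 -m inch '[0,-0.006,0,0,0,0, 0,-0.012,0,0,0,0, 0,-0.012,0,0,0,0]' | grep -E "posi|ft_"
```

```text
position: [0.5633, -0.0838, 0.0988]
ft_force: [-0.7, 1.0, 1.7]
```

```bash
python3 -m inch '[0,-0.006,0,0,0,0, 0,-0.012,0,0,0,0, 0,-0.012,0,0,0,0]' | grep -E "posi|ft_"
```

```text
position: [0.5632, -0.0848, 0.0988]
ft_force: [-0.7, -0.3, 1.3]
```

```bash
python3 -m inch '[0,-0.006,0,0,0,0, 0,-0.012,0,0,0,0, 0,-0.012,0,0,0,0]' | grep -E "posi|ft_"
```

```text
position: [0.5631, -0.0857, 0.0988]
ft_force: [0.2, 0.2, 0.8]
```

```bash
python3 -m inch '[0,-0.006,0,0,0,0, 0,-0.012,0,0,0,0, 0,-0.012,0,0,0,0]' | grep -E "posi|ft_"
```

```text
position: [0.5629, -0.0861, 0.0988]
ft_force: [-0.5, 3.3, 1.8]
```

```bash
python3 -m inch '[0,-0.003,0,0,0,0, 0,-0.006,0,0,0,0, 0,-0.006,0,0,0,0]' | grep -E "posi|ft_"; python3 -c "
from h import *
print(get_obs()['moment'].round(3));rel([.5,0,.1])"
```

```text
position: [0.5629, -0.0863, 0.0988]
ft_force: [-0.4, 4.4, 2.0]
[ 0.909 -0.075 -0.081]
t 21.6 pos [ 0.5629 -0.0863  0.0988] y-yaw 83.1 tilt z [-2.0e-04  1.2e-03 -1.0e+00] shift [ 0.91   0.976 -0.014] turnz None F [-0.4  4.4  2. ] w 0.011 gf 30.0
```

```bash
python3 -m inch '[0,-0.004,0,0,0,0, 0,-0.009,0,0,0,0, 0,-0.009,0,0,0,0, 0,-0.009,0,0,0,0]' | grep -E "posi|ft_"; python3 -c "
from h import *
m=[];f=[]
for i in range(10):
    camera('top');o=get_obs();m.append(o['moment']);f.append(o['ft_force'])
print(np.mean(m,0).round(3),np.mean(f,0).round(2),np.std(f,0).round(2),np.std(m,0).round(3))
im=camera('top');b=im[165:265,285:465,::-1];cv2.imwrite('pics/t5.png',cv2.resize(b,None,fx=4.4,fy=4.4,interpolation=cv2.INTER_CUBIC))
rel([.5,0,.1])"
```

```text
position: [0.5628, -0.0865, 0.0988]
ft_force: [1.3, 6.8, 1.5]
[ 1.096 -0.116 -0.068] [0.81 6.64 2.04] [0.3  0.48 0.51] [0.018 0.029 0.027]
t 22.48 pos [ 0.5627 -0.0865  0.0988] y-yaw 83.08 tilt z [-2.e-04  2.e-03 -1.e+00] shift [ 0.909  0.979 -0.013] turnz None F [0.7 6.9 2.4] w 0.0112 gf 30.0
```

View pics/t5.png

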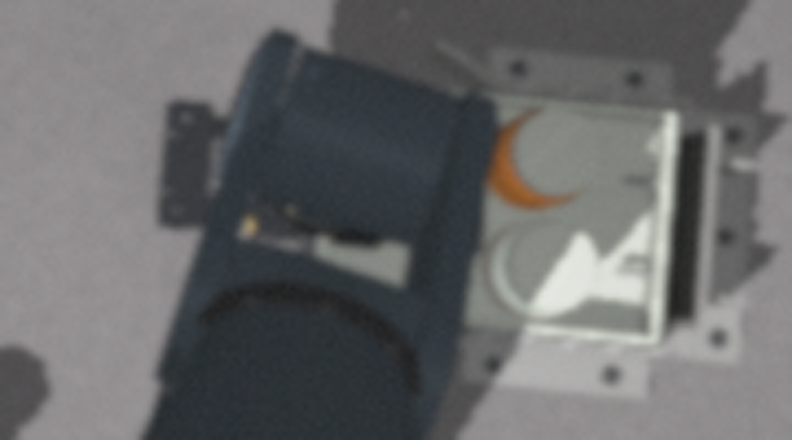

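Pressed at 6.6 N, with the nose wall at crop (667,225) next to the pad. The yaw moment suggests the right side bears a bit more, so I trim the yaw slightly.

```bash
python3 -m inch '[0,0,0,0,0,0.002, -0.004,0,0,0,0,0.0035, -0.004,0,0,0,0,0.0035, -0.004,0,0,0,0,0.0035]' | grep -E "posi|ft_"; python3 -c "
from h import *
m=[];f=[]
for i in range(6):
    camera('top');o=get_obs();m.append(o['moment']);f.append(o['ft_force'])
print(np.mean(m,0).round(3),np.mean(f,0).round(2))
rel([.5,0,.1])"
```

```text
position: [0.5629, -0.0865, 0.0988]
ft_force: [0.9, 7.3, 2.7]
[ 1.122 -0.105 -0.019] [0.8  6.55 2.67]
t 23.12 pos [ 0.5629 -0.0865  0.0988] y-yaw 82.78 tilt z [-5.e-04  2.e-03 -1.e+00] shift [ 0.916  0.974 -0.013] turnz None F [0.4 6.2 2.7] w 0.0108 gf 30.0
```

```bash
python3 -m inch '[-0.002,0,0,0,0,0.002, -0.002,0,0,0,0,0.002, -0.002,0,0,0,0,0.002, -0.002,0,0,0,0,0.002, -0.002,0,0,0,0,0.002, -0.002,0,0,0,0,0.002]' - 8| grep -E "posi|ft_|grip"; python3 -c "
from h import *
m=[];f=[]
for i in range(10):
    camera('top');o=get_obs();m.append(o['moment']);f.append(o['ft_force'])
print(np.mean(m,0).round(3),np.mean(f,0).round(2))
rel([.5,0,.1])"
```

```text
position: [0.563, -0.0865, 0.0987]
ft_force: [0.0, 6.2, 2.1]
grip_width: 0.0118
grip_force: 8.0
[ 1.102e+00 -6.300e-02 -1.000e-03] [0.29 6.48 2.6 ]
t 24.12 pos [ 0.563  -0.0865  0.0988] y-yaw 82.61 tilt z [-7.e-04  2.e-03 -1.e+00] shift [ 0.92   0.971 -0.012] turnz None F [-0.4  6.   2.7] w 0.0116 gf 8.0
```

```bash
python3 -m inch '[0,0.003,0,0,0,0, 0,0.006,0,0,0,0, 0,0.009,0,0,0,0, 0,0.012,0,0,0,0, 0,0.012,0,0,0,0, 0,0.012,0,0,0,0]' | grep -E "posi|ft_|grip"; python3 -c "
from h import *
f=[]
for i in range(6):
    camera('top');o=get_obs();f.append(o['ft_force'])
print(np.mean(f,0).round(2))
rel([.5,0,.1])"
```

```text
position: [0.5632, -0.0864, 0.0987]
ft_force: [-0.8, 6.0, 2.4]
grip_width: 0.0116
grip_force: 8.0
[0.31 5.79 2.7 ]
t 24.92 pos [ 0.5632 -0.0863  0.0987] y-yaw 82.61 tilt z [-6.e-04  9.e-04 -1.e+00] shift [ 0.922  0.969 -0.014] turnz None F [0.  5.9 3.7] w 0.0115 gf 8.0
```

```bash
python3 -m inch '[0,0.003,0,0,0,0, 0,0.006,0,0,0,0, 0,0.009,0,0,0,0, 0,0.012,0,0,0,0, 0,0.012,0,0,0,0, 0,0.012,0,0,0,0]' | grep -E "posi|ft_"; python3 -c "
from h import *
f=[]
for i in range(6):
    camera('top');o=get_obs();f.append(o['ft_force'])
print(np.mean(f,0).round(2))
rel([.5,0,.1])"
```

```text
position: [0.5635, -0.0862, 0.0988]
ft_force: [-0.1, 3.8, 2.0]
[-0.59  2.78  1.75]
t 25.72 pos [ 0.5636 -0.0861  0.0988] y-yaw 82.62 tilt z [ 0.e+00 -2.e-04 -1.e+00] shift [ 0.927  0.965 -0.016] turnz None F [-1.6  2.3  1. ] w 0.0115 gf 8.0
```

```bash
python3 -m inch '[0,0.002,0,0,0,0, 0,0.005,0,0,0,0, 0,0.005,0,0,0,0, 0,0.005,0,0,0,0]' | grep -E "posi|ft_"; python3 -m inch '[0,0,0,0,0,0, 0,0,0,0,0,0, 0,0,0,0,0,0, 0,0,0,0,0,0, 0,0,0,0,0,0, 0,0,0,0,0,0, 0,0,0,0,0,0, 0,0,0,0,0,0]' 40 | grep -E "posi|ft_|grip"
```

```text
position: [0.5638, -0.0859, 0.0988]
ft_force: [-2.4, 1.5, 1.1]
position: [0.5637, -0.0856, 0.0988]
ft_force: [-0.1, 0.8, -0.2]
grip_width: 0.0396
grip_force: 0.0
```

```bash
python3 -m inch '[0,0,-0.05,0,0,0, 0,0,-0.15,0,0,0, 0,0,-0.3,0,0,0, 0,0,-0.5,0,0,0, 0,0,-0.7,0,0,0, 0,0,-0.9,0,0,0, 0,0,-1,0,0,0]' | grep -E "posi|ft_"; python3 -m inch '[-0.1,0.3,-0.3,0,0,0, -0.2,0.6,-0.6,0,0,0, -0.2,0.9,-0.8,0,0,0, -0.2,1,-0.8,0,0,0]' >/dev/null;python3 -m inch '[0,0.5,0,0,0,0, 0,1,0,0,0,0, 0,1,0,0,0,0]' >/dev/null; python3 -m inch '[0,0.5,0,0,0,0, 0,1,0,0,0,0, 0,1,0,0,0,0, 0,1,0,0,0,0]'
python3 - <<'E'
from h import *
im=camera("top")[165:265,325:465,::-1];s=camera("scene")[190:330,150:330,::-1]
a=cv2.resize(im,None,fx=2.6,fy=2.6,interpolation=cv2.INTER_CUBIC);b=cv2.resize(s,None,fx=2.3,fy=2.3,interpolation=cv2.INTER_CUBIC)
o=np.zeros((330,790,3),np.uint8);o[:a.shape[0],:a.shape[1]]=a;o[:b.shape[0],370:370+b.shape[1]]=b
cv2.imwrite("pics/e.png",o)
E
```

```text
position: [0.5647, -0.0859, 0.1815]
ft_force: [-0.0, -0.2, -0.2]
time: 28.22
position: [0.6094, 0.1516, 0.2415]
tool_rot: [0.062, 0.998, -0.001, -0.001]
ft_force: [0.4, 0.3, 0.3]
grip_width: 0.0401
grip_force: 0.0
```

View pics/e.png

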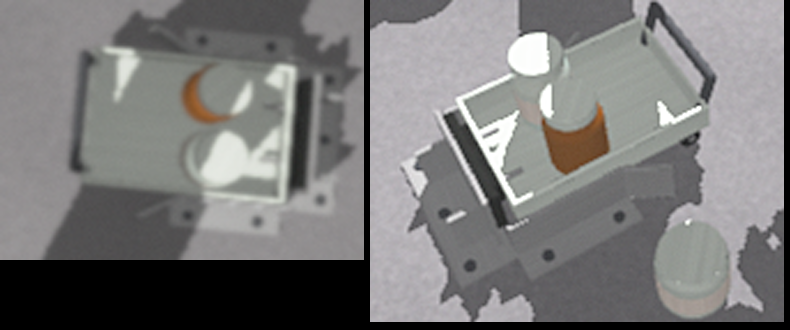

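The caddy is home with both jars standing, and the tin is untouched. I make one quick sub-pixel check that it did not roll back on release.

Run:
```python
from h import *
a=cv2.resize(cv2.imread("pics/t5.png"),(180,100),interpolation=cv2.INTER_AREA).astype(float).mean(2)
b=np.mean([camera("top")[165:265,285:465].astype(float).mean(2) for _ in range(3)],0)
for y in range(28,76,4):
    r=[]
    for im in(a,b):
        p=im[y:y+4].mean(0); x0=int(round(154-(y-26)*.11)); g=-np.diff(p[x0-6:x0+7]); g=np.clip(g,0,None); k=g.argmax(); w=g[max(k-2,0):k+3]; r.append(x0-6+.5+(np.arange(max(k-2,0),max(k-2,0)+len(w))*w).sum()/w.sum())
    print(y,np.round(r,2),round(r[1]-r[0],2))
```

```text
28 [153.74 153.58] -0.16
32 [153.64 153.14] -0.5
36 [153.12 152.87] -0.25
40 [152.86 152.71] -0.15
44 [152.73 152.21] -0.52
48 [152.23 151.89] -0.35
52 [151.89 151.73] -0.16
56 [151.75 151.27] -0.48
60 [151.31 150.93] -0.38
64 [150.97 150.74] -0.22
68 [150.75 150.3 ] -0.45
72 [150.25 149.68] -0.57
```

```bash
python3 -c "
from rig import *
print(hand_in())"
```

```text
the job is handed in; nothing more can be done
None
```

The caddy is parked in the bay, nose bumper square on the end stop: I held it there at about 6.5 N, then let go and handed in. In the last picture both jars stood in the tray and nothing else had moved. The caddy sits about 0.8 mm back from where it was pressed, roughly what the rubber gives, so I take the bumper as still touching but did not feel for contact after letting go.

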